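# Lock the rotor tray with its captive clamp knob and count it in

## Robot

A 7-joint arm with a two-finger parallel gripper is mounted at the origin on the work surface. World frame = base frame: x ahead of the robot, y to its left, z up, the work surface at z = 0. Lengths are in m, angles in rad, forces in N, time in s.
With the tool pointing down it reaches from about 0.425 to 0.825 m from the base axis. Payload 3.6 kg.
Tool frame: the origin (TCP) lies at the very end of the fingers, on their centre line; the grasp point (between the pads) lies 19 mm behind it; y points along the fingers, z is the direction in which the jaws open and shut, and the axes are right-handed (so a half turn about y gives the same grasp; the last joint's range is limited). The gripper opens to 85 mm and grips with 20 to 120 N. Pads are 22 mm wide; open, the fingers measure 114 mm over their backs; the gripper's body (76 mm by 85 mm) begins 54 mm behind the grasp point. The pads swing forward as they close: fully open they stand 13 mm farther back than shut.
Start: joints at [1.268, 0.615, -0.013, 1.423, 0.008, 1.103, -0.04], TCP at [0.177, -0.625, 0.21] pointing down, gripper open.
Joint ranges: [-3.12, 3.12], [-0.3, 2.06], [-1.34, 1.32], [0.26, 2.42], [-1.36, 4.5], [0.01, 1.98], [-2.84, 2.84]. Speed limits (rad/s): [2.79, 2.79, 3.14, 3.14, 3.14, 3.14, 3.14].

## Interface

Orientations are given as a unit quaternion [w, x, y, z].
In Python, from station import observe, capture, camera_info, close_job, outline_of gives the robot as it stands.
- The arm moves only by the shell command python3 -m jog 'ROWS' [FORCE]. ROWS is JSON, a list of rows, each a list of 5 numbers: the shift along the tool's x, y, z in cm, then the turn about the tool's y in degrees, then the opening, from 0 (shut) to 1 (fully open). A call has 1 to 20 rows; each row is the pose to reach, as a shift and turn from the pose measured when the call began, along the tool's axes at that moment; what a row does not reach only later rows make up. A row lasts 1/10 s, in which the tool goes at most 50 mm and 8.59 degrees, less where a joint would pass 70% of its speed; a pose out of reach is approached as far as the arm can. A call with a gripper value outside its range is refused whole. The fingers move at their own pace and stop on an object; FORCE is the grip in N (left out, the last holds). Time passes only in rows, so rows that repeat a pose let the fingers close. It gives the time, the measured TCP pose, the force and the opening at its end, in the units of the state.
- observe(): the state, without advancing time (a new reading comes with each control period).
- capture(name): name is "scene" or "top" or "wrist"; returns (picture, depth): 480x640x3 uint8, red, green, blue; 480x640 float32, m along the optical axis (not along the pixel's ray), 0 where there is no reading.
- camera_info(name): a dict with "camera_matrix" (3x3 intrinsics, pixels), "world_from_camera" (4x4, takes a point from camera to world coordinates); the wrist camera has in their place "tool_from_camera" (4x4, takes a point from camera to tool coordinates, whose origin is the TCP and whose axes are the tool frame's). Camera axes: x right, y up, looking along -z (the intrinsics and any distortion apply to the point x, -y, -z); pixel columns grow to the right and rows downward; lengths in m; the calibration is good to about 2 mm. A picture is of the moment at which its call begins: read the wrist's pose just before it. camera_info takes no time and is no camera call.
- close_job(): hands the job in, once; it reports no verdict.
Trained networks look in the newest picture that a camera, given by its name, has taken for a name from the list of things; names that differ only in an ending like _2 or _b are one class to them, and where a whole thing is asked for, a point or a joint stands for the part that bears it (a point fixed in the world has none). Each returns a list of dicts, best first, with "p" (0 to 1); they miss things now and then, are a little off and sometimes report something else, mostly with a low value. They report only what shows in the picture. A call takes as long as a camera call. They do not tell look-alikes from the thing itself.
- outline_of(camera, thing): "pixels" (480x640 bool, what is visible of it) and "extent" ([left, top, width, height] in pixels, round what is visible of it).
The state is a dict: "clock": time; "joint_pos": joint angles; "joint_velocities": joint speeds; "joint_efforts": joint torques, N m; "eef_pos": TCP position; "tool_rot": TCP orientation; "force": force on the tool from outside, world axes, zero at the start; "moment": the same for the moment, N m; "grip_width": opening from 0.0 (shut) to 1.0 (fully open).
Only numpy, scipy, OpenCV 4.12 (cv2) and the standard library are available. Lean on these libraries where they do the work, as an engineer would, in place of code of your own. Each camera call takes 0.05 s, during which the arm holds its last target. There are 200 camera calls.

## Task

The spring-loaded captive clamp knob of the rotor tray has popped out: push it in and turn it clockwise to find where its thread starts, then screw it fully home so that it stays in when you let go. Then count the tray in: swing the red-tipped lever of the tally counter to its stop and let it spring back. Leave the rotors in the tray and the jar where they are.

Things in the scene. Friction and masses are not known exactly. Their poses are not given: they have to be found in the camera images.
- nest: Fixed black base plate, 190 x 270 x 20 mm, with an aluminium clamp head and, to its left (+y of the nest), a blue tray (172 x 118 mm, top 55 mm above the table, near edge 75 mm from the origin) with 3 x 2 round pockets. Origin: on the table, under the centre of the clamp head's sloping face; y points from the clamp head to the tray, x away from the robot.
- clamp_face (a point): Centre of the clamp head's sloping face (80 x 72 mm), 75 mm above the table. The face is tilted 35 degrees from level; this point's z axis is its outward normal, up and leaning to -y of the nest (the robot's right), and is the knob's axis. A dark collar, 42 mm diameter, 16 mm high, stands in its middle; the knob's stem enters it.
- sensor_arm (a point): Middle of the underside, at its free end, of an aluminium sensor arm that is fixed to the nest and bars the way straight down to the knob: 30 mm wide (x), 20 mm high, from 40 mm on the -y to 130 mm on the +y side of the nest's origin, underside 275 mm above the table. Its post (30 x 12 mm) stands 66 mm on the +y side. Reach the knob along its axis, under the arm.
- knob_grip (a point): Centre of the top of the knob's orange grip bar, on the knob's axis; 58.5 mm out from the sloping face when popped out. z: outward along the axis; x: along the bar. The bar is 40 mm long, 14 mm wide (along y), 24 mm high, on a black disc of 40 mm diameter, 5 mm thick. Moves and turns with the knob.
- knob_depth (a joint): Depth of the knob, m: 0 popped out; spring 2 N there, 7 N at 14 mm. A land stops it at 2.5 mm unless it is turned to the thread's opening: hidden, 0.1 to 1.5 rad clockwise from the start, about 0.35 rad wide. There it goes on to 9-10 mm; clockwise from there the thread holds it and draws it in. Fully home is 12.5 mm (disc on collar), about 1.6 rad past the opening.
- knob_turn (a joint): Angle of the knob, rad, growing clockwise as seen looking onto the knob (screwing in); 0 when the bar points along x of the nest (level); 0 to 3.6, end stop sooner in the thread.
- counter: Fixed tally counter, a white box 70 x 64 x 46 mm on a steel foot 100 x 90 mm, with a dark window on the side facing its own -x. Origin: centre of its underside on the table.
- lever_pivot (a point): Point on the counter's top, 50 mm above the table, on the vertical axis about which the lever swings.
- lever_tip (a point): Top centre of the upright red post (12 mm diameter, 34 mm high, top 88 mm above the table) at the end of the lever, 62 mm from the pivot. The flat steel lever bar lies at 52 to 57 mm above the table.
- tally_lever (a joint): Angle of the lever, rad: 0 at rest, 1.0 at its stop; it grows counter-clockwise seen from above (the post moves from the robot's left to its right). A spring (about 0.05 N m at rest, 0.17 N m at the stop) returns it.
- rotor0: Loose motor rotor standing in a tray pocket: steel and copper drum 37 mm diameter, shaft up, 70 mm high. Origin: centre of its underside.
- rotor1: Another such rotor in the tray.
- rotor2: Another such rotor in the tray.
- jar: Loose jar with blue cap, 44 mm diameter, 60 mm high, standing behind the counter. Origin: centre of its underside.
Things that resemble listed ones, but are neither listed nor needed, are in the scene too. Of the things shaped like the counter, the white one is meant.

How it is judged:
By the outcome, as a careful person would: the job done as asked, in the order asked, and still so for the second after the job is handed in, with the robot touching nothing.
It also fails if it takes over 72 s, if anything falls off the work surface, if the arm or the gripper's body presses on something with over 40 N, if the wrist force passes 120 N, or if a joint passes its speed limit or range.

## Working session

There is one attempt and no reset: what is moved stays moved. The work goes in short steps, Python scripts to look and compute and a shell command to move; the robot and the scene stay as the last step left them, time stands still between calls to the robot, and variables do not carry over. Pictures are saved under pics/ and viewed, about 8 in all and at most 12, crops included, and the job is handed in when it is done.

```bash
ls; mkdir -p pics; python3 - <<'E'
from station import *
import cv2,numpy as np
s=observe();print(s)
a=[]
for n in("scene","top"):
    im,d=capture(n);cv2.imwrite(f"pics/{n}0.png",im[:,:,::-1])
    np.savez(f"{n}0.npz",im=im,d=d)
    print(n,camera_info(n))
E
```

```text
pics
{'clock': 0.0, 'joint_pos': array([ 1.26846869,  0.61589007, -0.01260948,  1.42493929,  0.00807954,
        1.10339035, -0.04041868]), 'joint_velocities': array([-3.77480264e-05, -1.70413557e-04,  5.00306469e-04,  4.28075746e-04,
       -6.50203184e-04,  6.35736446e-04, -1.37537415e-03]), 'joint_efforts': array([ 2.79912354e-05, -4.69210768e+01,  2.59227008e-01, -1.71031237e+01,
        1.00234945e-02,  9.79136908e-03,  1.93277867e-05]), 'eef_pos': array([ 0.17680543, -0.62462376,  0.20874377]), 'tool_rot': array([ 0.09708901, -0.09735603,  0.70129197, -0.69948917]), 'force': array([ 0.0229149 , -0.24629201, -0.92723547]), 'moment': array([-0.03215293, -0.04939226,  0.03878469]), 'grip_width': 1.0006553955428965}
scene {'camera_matrix': array([[465.1705605 ,   0.        , 314.72210237],
       [  0.        , 465.1705605 , 243.66287938],
       [  0.        ,   0.        ,   1.        ]]), 'world_from_camera': array([[-0.51208705, -0.65308605,  0.55789377,  1.08374647],
       [ 0.85886062, -0.38086548,  0.34249077,  0.29182118],
       [-0.01119347,  0.65453808,  0.75594617,  0.84249349],
       [ 0.        ,  0.        ,  0.        ,  1.        ]])}
top {'camera_matrix': array([[472.89396995,   0.        , 320.49563404],
       [  0.        , 472.89396995, 232.70281866],
       [  0.        ,   0.        ,   1.        ]]), 'world_from_camera': array([[-0.01264829,  0.98590444, -0.1668306 ,  0.42131012],
       [-0.99988928, -0.0137785 , -0.00561885, -0.02241304],
       [-0.00783832,  0.16674106,  0.98596956,  1.06284526],
       [ 0.        ,  0.        ,  0.        ,  1.        ]])}
```

View pics/scene0.png

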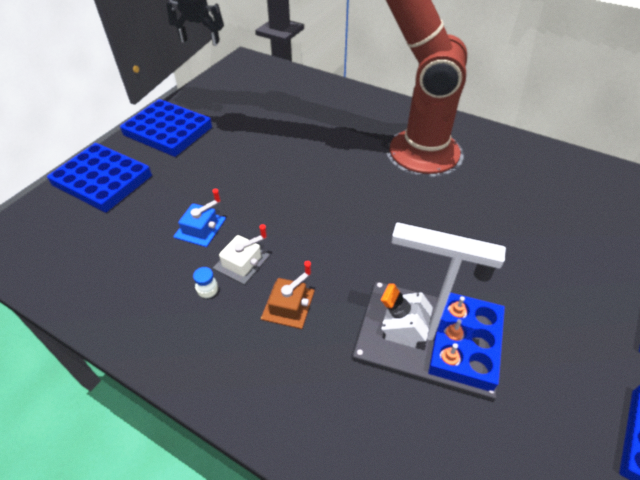

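View pics/top0.png

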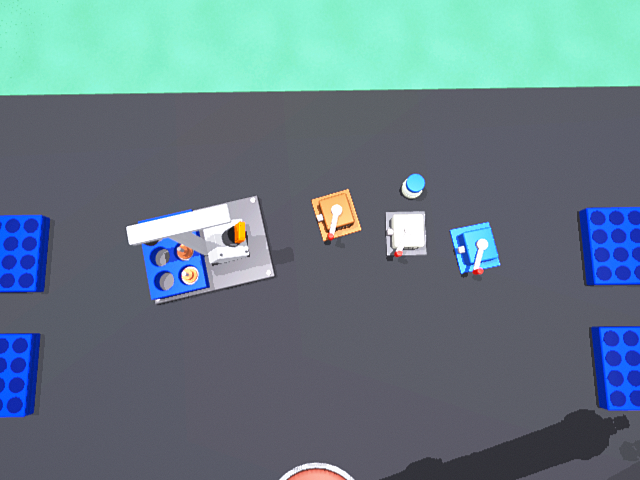

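The scene view shows the nest with the orange knob at about (391,296), under the sensor arm. Three counters stand in a row: blue (200,225), white (240,257) and orange (288,298). The white one is the target. In the top view they are at (476,247), (406,232) and (336,213), with the jar at (413,186) and the knob at (240,233). Next I measure them.

```bash
cat > h.py <<'E'
import numpy as np,cv2
from station import *
from scipy.spatial.transform import Rotation as Rn
def cloud(d,K,T):
    v,u=np.mgrid[0:480,0:640]
    P=np.stack([(u-K[0,2])/K[0,0]*d,-(v-K[1,2])/K[1,1]*d,-d],-1)
    return P@T[:3,:3].T+T[:3,3]
def toolT(s=None):
    s=s or observe();T=np.eye(4);q=s["tool_rot"]
    T[:3,:3]=Rn.from_quat(np.r_[q[1:],q[0]]).as_matrix();T[:3,3]=s["eef_pos"];return T
def info(n):
    c=camera_info(n);T=c["world_from_camera"] if n!="wrist" else toolT()@c["tool_from_camera"]
    return c["camera_matrix"],T
E
python3 - <<'E'
from h import *
np.set_printoptions(precision=4,suppress=True)
for n in("scene","top"):
    z=np.load(f"{n}0.npz");im=z["im"].astype(int);d=z["d"];K,T=info(n);P=cloud(d,K,T)
    r,g,b=im[...,0],im[...,1],im[...,2]
    ok=d>0
    for th in("knob_grip","lever_tip","counter","nest","jar"):
        capture(n) if th=="knob_grip" else 0
        for o in outline_of(n,th):
            m=o["pixels"]&ok;p=P[m]
            print(n,th,round(o["p"],2),o["extent"],p.mean(0),p.min(0),p.max(0))
    # orange part of knob
    box=np.zeros((480,640),bool)
    if n=="scene": box[280:310,378:402]=1
    else: box[215:255,228:250]=1
    m=box&ok&(r>180)&(b<90)&(g<190);p=P[m];print("orange",m.sum(),p.mean(0),p.min(0),p.max(0))
    red=ok&(r>150)&(g<60)&(b<60)&(P[...,2]>.05)
    k,lab,st,ce=cv2.connectedComponentsWithStats(red.astype(np.uint8))
    for i in range(1,k):
        if 4<st[i,4]<400:
            p=P[lab==i];print("red",ce[i],p.mean(0),p[:,2].max())
    if n=="top":
        def ray(u,v,h):
            q=T[:3,:3]@np.array([(u-K[0,2])/K[0,0],-(v-K[1,2])/K[1,1],-1]);return T[:3,3]+q*(h-T[2,3])/q[2]
        for u,v in((257,197),(273,277),(157,302)):print("corner",ray(u,v,.02))
        for u,v in((386,213),(425,212),(386,256),(427,255)):print("foot",ray(u,v,.004))
        for u,v in((229,206),(128,226),(230,222),(129,243)):print("arm",ray(u,v,.295))
E
```

```text
scene knob_grip 0.85 [380.4, 282.5, 26.9, 23.4] [0.5878 0.1552 0.1157] [0.5025 0.1381 0.0208] [0.6073 0.1745 0.1299]
scene knob_grip 0.68 [444.6, 321.3, 18.9, 19.8] [0.5609 0.2801 0.0582] [0.5356 0.2625 0.0397] [0.577  0.2971 0.0928]
scene knob_grip 0.49 [379.8, 286.4, 24.0, 20.3] [0.5875 0.1549 0.1133] [0.5025 0.1173 0.0192] [0.6073 0.1748 0.1299]
scene lever_tip 0.73 [191.0, 189.8, 27.9, 26.0] [ 0.5341 -0.3501  0.0609] [ 0.4649 -0.3942  0.0039] [ 0.5729 -0.3352  0.0916]
scene lever_tip 0.67 [234.1, 223.1, 32.4, 30.8] [ 0.5701 -0.1944  0.0575] [ 0.478  -0.2328 -0.0028] [ 0.6086 -0.1702  0.0901]
scene lever_tip 0.58 [283.4, 262.1, 25.8, 35.9] [ 0.615  -0.0448  0.0577] [ 0.5456 -0.0718 -0.0016] [ 0.6529 -0.0302  0.0902]
scene lever_tip 0.34 [351.2, 221.5, 151.2, 181.9] [0.5845 0.2431 0.0926] [ 0.2449  0.0497 -0.0034] [0.6869 0.3928 0.2976]
scene counter 0.92 [260.7, 262.0, 52.0, 65.9] [ 0.6487 -0.041   0.0317] [ 0.5414 -0.1097 -0.0024] [0.7013 0.0051 0.0907]
scene counter 0.78 [213.1, 224.1, 53.7, 67.1] [ 0.6032 -0.1958  0.0306] [ 0.478  -0.2697 -0.0031] [ 0.6481 -0.1599  0.0901]
scen
[... 2171 characters left out ...]
11] [ 0.6481 -0.1631  0.0917]
orange 102 [0.5804 0.1512 0.1181] [0.5653 0.1369 0.1005] [0.603  0.1621 0.1279]
red [245. 234.] [0.5849 0.1403 0.0929] 0.09476506987815336
red [329.8182 238.0909] [ 0.5775 -0.0364  0.0691] 0.08509915719412509
red [395.6154 254.3846] [ 0.5409 -0.175   0.068 ] 0.08366927311448158
red [475.2381 271.7619] [ 0.5016 -0.3392  0.0718] 0.08647263350628764
corner [0.6819 0.1265 0.02  ]
corner [0.5002 0.0894 0.02  ]
corner [0.449  0.3432 0.02  ]
foot [ 0.644  -0.1666  0.004 ]
foot [ 0.6451 -0.2556  0.004 ]
foot [ 0.5453 -0.1631  0.004 ]
foot [ 0.5463 -0.2552  0.004 ]
arm [0.5985 0.1337 0.295 ]
arm [0.5669 0.3006 0.295 ]
arm [0.5713 0.1316 0.295 ]
arm [0.5384 0.2974 0.295 ]
```

```bash
python3 -m jog '[[0,0,0,0,1]]'
```

```text
clock: 0.8
eef_pos: [0.177, -0.6254, 0.21]
tool_rot: [-0.097, 0.097, -0.7, 0.7]
force: [0.4, 0.5, 0.1]
grip_width: 0.997
```

Positions: nest yaw is about 11.3° with its origin near (0.577, 0.172). The knob grip is near (0.584, 0.139, 0.123). Lever tip is near (0.543, -0.175) and the white counter near (0.595, -0.21). The rows can't tilt the tool directly, so I'll ask for a pose past the inner reach limit and see whether the arm tilts.

```bash
python3 -m jog '[[0,0,-5,0,0.5],[0,0,-10,0,0.5],[0,0,-15,0,0.5],[0,0,-20,0,0.5],[0,0,-25,0,0.5],[0,0,-30,0,0.5],[0,0,-35,0,0.5],[0,0,-35,0,0.5],[0,0,-35,0,0.5]]'
python3 - <<'E'
from h import *
np.set_printoptions(precision=3,suppress=True)
print(observe()["joint_pos"]);print(toolT())
E
```

```text
clock: 1.7
eef_pos: [0.0815, -0.2881, 0.2104]
tool_rot: [-0.097, 0.097, -0.7, 0.701]
force: [0.6, -0.7, 0.9]
grip_width: 0.497
[ 1.257  0.07  -0.037  2.299  0.004  0.77  -0.078]
[[-0.962  0.001  0.272  0.081]
 [-0.272 -0.002 -0.962 -0.288]
 [-0.    -1.     0.002  0.21 ]
 [ 0.     0.     0.     1.   ]]
```

```bash
python3 -m jog '[[0,0,-5,0,0.5],[0,0,-10,0,0.5],[0,0,-15,0,0.5],[0,0,-20,0,0.5],[0,0,-20,0,0.5]]'
python3 - <<'E'
from h import *
np.set_printoptions(precision=3,suppress=True)
print(observe()["joint_pos"]);print(toolT())
E
```

```text
clock: 2.2
eef_pos: [0.0491, -0.203, 0.2367]
tool_rot: [-0.108, 0.088, -0.69, 0.71]
force: [-1.5, 0.7, 0.5]
grip_width: 0.498
[ 2.041 -0.185 -0.609  2.406 -0.177  0.866  0.26 ]
[[-0.961  0.032  0.275  0.049]
 [-0.276 -0.025 -0.961 -0.203]
 [-0.024 -0.999  0.033  0.237]
 [ 0.     0.     0.     1.   ]]
```

```bash
python3 -m jog '[[0,-21,5,0,0.5],[0,-21,10,0,0.5],[0,-21,15,0,0.5],[0,-21,20,0,0.5],[-0.8,-21,23,0,0.5],[-5,-21,23,-8,0.5],[-9.5,-21,22.5,-16,0.5],[-14,-21,22,-24,0.5],[-18.5,-21,21,-30,0.5],[-23,-21,20,-36,0.5],[-27,-21,17,-42,0.5],[-31,-21,13.5,-48,0.5],[-35,-21,10,-54,0.5],[-38,-21,6,-60,0.5],[-42,-21,1,-67,0.5],[-46,-21,-8,-74,0.5],[-46,-21,-8,-74,0.5]]'
python3 - <<'E'
from h import *
np.set_printoptions(precision=3,suppress=True)
print(observe()["joint_pos"]);print(toolT())
E
```

```text
clock: 3.9
eef_pos: [0.4592, -0.0186, 0.4561]
tool_rot: [-0.503, 0.496, -0.486, 0.514]
force: [1.1, -0.3, 0.4]
grip_width: 0.501
[ 0.857  0.29  -1.214  1.459  0.304  1.553 -0.341]
[[-0.001  0.035  0.999  0.459]
 [-1.    -0.022 -0.    -0.019]
 [ 0.022 -0.999  0.035  0.456]
 [ 0.     0.     0.     1.   ]]
```

```bash
python3 -m jog '[[-5,0,0,-6,0.5],[-10,0,-0.5,-12,0.5],[-15,0,-1.5,-18,0.5],[-20,0,-3,-24,0.5],[-25,0,-5,-30,0.5],[-29,0,-7.5,-36,0.5],[-33,0,-10.5,-42,0.5],[-37,0,-13.5,-48,0.5],[-40,0,-17,-54,0.5],[-43,0,-21,-60,0.5],[-45.5,0,-25,-66,0.5],[-47.5,0,-30,-72,0.5],[-49,0,-35,-78,0.5],[-50,0,-40,-84,0.5],[-51,0,-45,-90,0.5],[-52,0,-50,-96,0.5],[-52,0,-54,-100,0.5],[-52,0,-54,-100,0.5]]'
python3 - <<'E'
from h import *
np.set_printoptions(precision=3,suppress=True)
print(observe()["joint_pos"]);print(toolT())
E
```

```text
clock: 5.7
eef_pos: [-0.0888, 0.5004, 0.4266]
tool_rot: [-0.695, 0.712, 0.076, -0.058]
force: [-0.5, -0.9, 0.9]
grip_width: 0.498
[-1.054  0.493 -1.291  1.37   0.48   1.652 -0.524]
[[ 0.982  0.027 -0.188 -0.089]
 [ 0.189 -0.021  0.982  0.5  ]
 [ 0.023 -0.999 -0.026  0.427]
 [ 0.     0.     0.     1.   ]]
```

```bash
python3 -m jog '[[0,0,5,0,0.5],[0,0,10,0,0.5],[0,0,15,0,0.5],[0,0,20,0,0.5],[0,0,25,0,0.5],[0,0,30,0,0.5],[0,0,35,0,0.5],[0,0,40,0,0.5],[0,0,50,0,0.5],[0,0,60,0,0.5],[0,0,60,0,0.5],[0,0,60,0,0.5]]'
python3 - <<'E'
from h import *
np.set_printoptions(precision=3,suppress=True)
print(observe()["joint_pos"]);print(toolT())
E
```

```text
clock: 6.9
eef_pos: [-0.1427, 0.8058, 0.3392]
tool_rot: [0.707, -0.701, -0.074, 0.059]
force: [0.3, -0.2, -0.4]
grip_width: 0.5
[-1.661  1.06  -1.254  0.262  1.156  1.982 -0.165]
[[ 0.982  0.02  -0.187 -0.143]
 [ 0.187  0.01   0.982  0.806]
 [ 0.022 -1.     0.006  0.339]
 [ 0.     0.     0.     1.   ]]
```

```bash
python3 -m jog '[[0,-30,30,0,0.5],[0,-60,60,0,0.5],[0,-60,60,0,0.5]]'; python3 -m jog '[[0,-30,30,0,0.5],[0,-60,60,0,0.5],[0,-60,60,0,0.5]]'; python3 -m jog '[[0,0,60,0,0.5],[0,0,60,0,0.5],[0,0,60,0,0.5]]';python3 -m jog '[[0,0,60,0,0.5],[0,0,60,0,0.5],[0,0,60,0,0.5]]'
python3 - <<'E'
from h import *
np.set_printoptions(precision=3,suppress=True)
print(observe()["joint_pos"]);print(toolT())
E
```

```text
clock: 7.2
eef_pos: [-0.1432, 0.7951, 0.3788]
tool_rot: [0.718, -0.69, -0.072, 0.06]
force: [-0.8, 0.9, 0.4]
grip_width: 0.502
clock: 7.5
eef_pos: [-0.1426, 0.7838, 0.4161]
tool_rot: [0.729, -0.678, -0.07, 0.062]
force: [0.1, -0.2, -0.9]
grip_width: 0.504
clock: 7.8
eef_pos: [-0.1458, 0.8038, 0.3835]
tool_rot: [0.73, -0.677, -0.072, 0.058]
force: [0.7, 0.3, -0.7]
grip_width: 0.499
clock: 8.1
eef_pos: [-0.1478, 0.8052, 0.3751]
tool_rot: [0.728, -0.68, -0.075, 0.055]
force: [-0.3, -0.2, -0.6]
grip_width: 0.502
[-1.667  1.025 -1.344  0.262  1.254  1.982 -0.178]
[[ 0.983  0.022 -0.183 -0.148]
 [ 0.181  0.07   0.981  0.805]
 [ 0.034 -0.997  0.065  0.375]
 [ 0.     0.     0.     1.   ]]
```

```bash
python3 -m jog '[[0,-60,30,0,0.5],[0,-60,30,0,0.5]]'; python3 -m jog '[[0,-60,30,0,0.5],[0,-60,30,0,0.5]]'; python3 -m jog '[[0,-60,60,0,0.5]]';python3 -m jog '[[0,-60,60,0,0.5]]';python3 -m jog '[[0,-60,60,0,0.5]]';python3 -m jog '[[0,-60,60,0,0.5],[0,-60,60,0,0.5],[0,-60,60,0,0.5],[0,-60,60,0,0.5],[0,-60,60,0,0.5],[0,-60,60,0,0.5]]'
python3 - <<'E'
from h import *
np.set_printoptions(precision=3,suppress=True)
print(observe()["joint_pos"]);print(toolT())
E
```

```text
clock: 8.3
eef_pos: [-0.1467, 0.7833, 0.4271]
tool_rot: [0.737, -0.67, -0.073, 0.058]
force: [-0.3, 0.1, 0.8]
grip_width: 0.498
clock: 8.5
eef_pos: [-0.1442, 0.7594, 0.4776]
tool_rot: [0.747, -0.658, -0.071, 0.06]
force: [-0.8, 0.3, -0.1]
grip_width: 0.502
clock: 8.6
eef_pos: [-0.1376, 0.7596, 0.4934]
tool_rot: [0.758, -0.646, -0.071, 0.052]
force: [1.4, 0.6, 0.8]
grip_width: 0.501
clock: 8.7
eef_pos: [-0.141, 0.7584, 0.5082]
tool_rot: [0.768, -0.634, -0.07, 0.049]
force: [0.1, 0.7, -0.2]
grip_width: 0.5
clock: 8.8
eef_pos: [-0.1436, 0.7564, 0.5239]
tool_rot: [0.778, -0.623, -0.069, 0.049]
force: [0.1, -0.0, 0.7]
grip_width: 0.502
clock: 9.4
eef_pos: [-0.1394, 0.7208, 0.5789]
tool_rot: [0.789, -0.609, -0.068, 0.051]
force: [-0.4, 0.5, -2.3]
grip_width: 0.502
[-1.719  0.708 -0.726  0.262  0.677  1.982 -0.145]
[[ 0.986  0.003 -0.169 -0.139]
 [ 0.162  0.254  0.953  0.721]
 [ 0.046 -0.967  0.25   0.579]
 [ 0.     0.     0.     1.   ]]
```

```bash
for i in 1; do python3 -m jog '[[-30,-60,60,0,0.5]]'; python3 -m jog '[[-30,-60,60,0,0.5]]';python3 -m jog '[[-30,-60,60,0,0.5]]';python3 -m jog '[[-30,-60,60,0,0.5]]';python3 -m jog '[[-30,-60,60,0,0.5]]'; done | grep -E "pos|rot"
python3 - <<'E'
from h import *
np.set_printoptions(precision=3,suppress=True)
print(observe()["joint_pos"]);print(toolT())
E
```

```text
eef_pos: [-0.1508, 0.717, 0.5909]
tool_rot: [0.798, -0.598, -0.066, 0.046]
eef_pos: [-0.1687, 0.7105, 0.6042]
tool_rot: [0.806, -0.586, -0.065, 0.046]
eef_pos: [-0.1843, 0.704, 0.6175]
tool_rot: [0.815, -0.574, -0.063, 0.048]
eef_pos: [-0.1981, 0.6972, 0.631]
tool_rot: [0.823, -0.562, -0.061, 0.05]
eef_pos: [-0.211, 0.6901, 0.6446]
tool_rot: [0.831, -0.55, -0.059, 0.052]
[-1.799  0.657 -1.141  0.262  1.096  1.982 -0.285]
[[ 0.988 -0.022 -0.156 -0.211]
 [ 0.152  0.389  0.909  0.69 ]
 [ 0.04  -0.921  0.387  0.645]
 [ 0.     0.     0.     1.   ]]
```

```bash
for i in 1; do python3 -m jog '[[-60,-60,60,0,0.5]]'; python3 -m jog '[[-60,-60,60,0,0.5]]';python3 -m jog '[[-60,-60,60,0,0.5]]';python3 -m jog '[[-60,-60,60,0,0.5]]';python3 -m jog '[[-60,-60,60,0,0.5]]'; done | grep -E "pos|rot"
python3 - <<'E'
from h import *
np.set_printoptions(precision=3,suppress=True)
print(observe()["joint_pos"]);print(toolT())
E
```

```text
eef_pos: [-0.2336, 0.6807, 0.6556]
tool_rot: [0.839, -0.539, -0.056, 0.054]
eef_pos: [-0.2577, 0.6705, 0.666]
tool_rot: [0.846, -0.528, -0.053, 0.057]
eef_pos: [-0.2798, 0.6599, 0.6764]
tool_rot: [0.853, -0.517, -0.05, 0.06]
eef_pos: [-0.2998, 0.6467, 0.687]
tool_rot: [0.858, -0.507, -0.048, 0.062]
eef_pos: [-0.3184, 0.6319, 0.6978]
tool_rot: [0.864, -0.498, -0.046, 0.065]
[-1.991  0.615 -1.344  0.262  1.383  1.982 -0.439]
[[ 0.987 -0.066 -0.144 -0.318]
 [ 0.157  0.496  0.854  0.632]
 [ 0.015 -0.866  0.5    0.698]
 [ 0.     0.     0.     1.   ]]
```

```bash
for i in 1; do python3 -m jog '[[-60,-60,60,0,0.5]]'; python3 -m jog '[[-60,-60,60,0,0.5]]';python3 -m jog '[[-60,-60,60,0,0.5]]'; done | grep -E "pos|rot"
python3 - <<'E'
from h import *
np.set_printoptions(precision=3,suppress=True)
T=toolT();print(observe()["joint_pos"]);print(T);print(np.degrees(np.arccos(T[:3,1]@[-.1125,.5626,-.819])))
E
```

```text
eef_pos: [-0.3362, 0.6164, 0.7086]
tool_rot: [0.869, -0.488, -0.044, 0.067]
eef_pos: [-0.3528, 0.6008, 0.7192]
tool_rot: [0.874, -0.479, -0.041, 0.071]
eef_pos: [-0.3684, 0.585, 0.7295]
tool_rot: [0.879, -0.469, -0.039, 0.074]
[-2.114  0.577 -1.344  0.262  1.452  1.982 -0.51 ]
[[ 0.986 -0.093 -0.137 -0.368]
 [ 0.166  0.548  0.82   0.585]
 [-0.001 -0.831  0.556  0.73 ]
 [ 0.     0.     0.     1.   ]]
1.5943082790830039
```

```bash
cat >> h.py <<'E'
np.set_printoptions(precision=3,suppress=True)
def plan(wps,step=.05):
    T=toolT();p=T[:3,3]
    for w in wps:
        w=np.array(w,float);d=T[:3,:3].T@(w-T[:3,3])*100
        print(w,"->",d.round(1),"rows",int(np.ceil(np.linalg.norm(w-p)/step)));p=w
E
python3 -c "
from h import *
plan([(-.1,.55,.65),(.2,.48,.6),(.45,.25,.6),(.62,-.05,.45)])"
```

```text
[-0.1   0.55  0.65] -> [ 25.9   2.2 -11. ] rows 6
[0.2  0.48 0.6 ] -> [ 54.3  -0.3 -23.6] rows 7
[0.45 0.25 0.6 ] -> [ 75.2 -15.3 -45.9] rows 7
[ 0.62 -0.05  0.45] -> [ 87.  -20.8 -81.1] rows 8
```

```bash
python3 -m jog '[[5,0.4,-2,0,0.5],[10,0.8,-4,0,0.5],[14,1.2,-6,0,0.5],[18,1.6,-8,0,0.5],[22,2,-10,0,0.5],[26,2,-11,0,0.5],[30,1.6,-13,0,0.5],[34,1.2,-15,0,0.5],[38,0.8,-17,0,0.5],[42,0.5,-19,0,0.5],[46,0.2,-21,0,0.5],[50,0,-22,0,0.5],[54.3,-0.3,-23.6,0,0.5],[54.3,-0.3,-23.6,0,0.5]]'
python3 -c "
from h import *
print(observe()['joint_pos'],toolT())
plan([(.45,.25,.6),(.62,-.05,.45)])"
```

```text
clock: 12.1
eef_pos: [0.1983, 0.48, 0.6015]
tool_rot: [0.879, -0.469, -0.04, 0.072]
force: [0.1, 0.0, 0.6]
grip_width: 0.5
[-0.041  0.062 -1.011  1.351 -0.324  1.3    0.712] [[ 0.986 -0.089 -0.138  0.198]
 [ 0.165  0.55   0.819  0.48 ]
 [ 0.003 -0.831  0.557  0.602]
 [ 0.     0.     0.     1.   ]]
[0.45 0.25 0.6 ] -> [ 21.  -14.8 -22.4] rows 7
[ 0.62 -0.05  0.45] -> [ 32.8 -20.3 -57.7] rows 8
```

```bash
python3 -m jog '[[3,-2,-3,0,0.5],[6,-4,-6.5,0,0.5],[9,-6.5,-10,0,0.5],[12,-8.5,-13,0,0.5],[15,-10.5,-16,0,0.5],[18,-12.5,-19,0,0.5],[21,-14.8,-22.4,0,0.5],[22.5,-15.5,-27,0,0.5],[24,-16,-31.5,0,0.5],[25.5,-17,-36,0,0.5],[27,-18,-40.5,0,0.5],[28.5,-18.5,-45,0,0.5],[30,-19,-49.5,0,0.5],[31.5,-20,-54,0,0.5],[32.8,-20.3,-57.7,0,0.5],[32.8,-20.3,-57.7,0,0.5]]'
python3 - <<'E'
from h import *
print(observe()['joint_pos'],toolT())
im,d=capture("wrist");cv2.imwrite("pics/w1.png",im[:,:,::-1]);np.savez("w1.npz",im=im,d=d,T=toolT()@camera_info("wrist")["tool_from_camera"],K=camera_info("wrist")["camera_matrix"])
n=np.array([.1125,-.5626,.819]);k=np.array([.584,.139,.123])
plan([k+.15*n,k+.03*n,k-.005*n])
E
```

```text
clock: 13.7
eef_pos: [0.622, -0.0569, 0.4444]
tool_rot: [0.879, -0.47, -0.035, 0.069]
force: [-0.0, -0.1, -1.0]
grip_width: 0.501
[ 0.582  0.679 -0.667  0.899 -0.185  1.783  1.706] [[ 0.988 -0.089 -0.127  0.622]
 [ 0.155  0.548  0.822 -0.057]
 [-0.003 -0.831  0.556  0.444]
 [ 0.     0.     0.     1.   ]]
[0.601 0.055 0.246] -> [-0.3 22.8 -2.1] rows 5
[0.587 0.122 0.148] -> [-0.5 34.8 -1.9] rows 3
[0.583 0.142 0.119] -> [-0.6 38.3 -1.8] rows 1
```

View pics/w1.png

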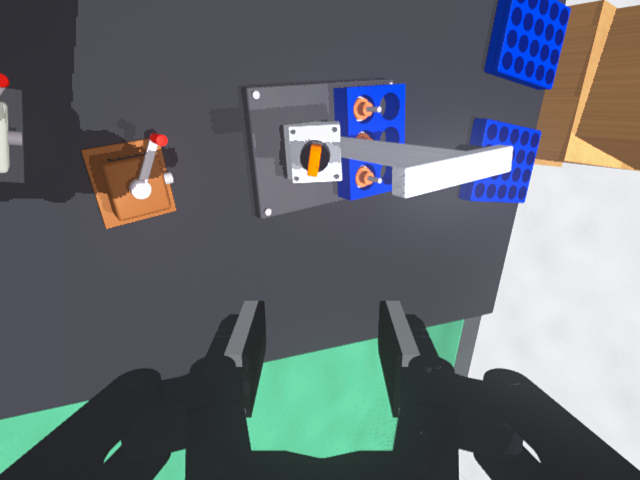

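The wrist view shows the knob nearly square-on: orange bar at (315,160), face centre around (315,153), and the sensor arm well off to the right. I'll refine the bar's position and angle from this depth image.

```bash
cat > kn.py <<'E'
from h import *
def knob(im,d,K,T,box):
    P=cloud(d,K,T);r,g,b=[im[...,i].astype(int) for i in range(3)]
    m=np.zeros(d.shape,bool);m[box[1]:box[3],box[0]:box[2]]=1
    face=P[m&(d>0)&(abs(r-b)<25)&(r>120)&(P[...,2]>.045)&(P[...,2]<.115)]
    o=m&(d>0)&(r>170)&(b<80)&(g<200)
    # face plane by trimmed svd
    for _ in range(6):
        c=np.median(face,0);n=np.linalg.svd(face-face.mean(0),full_matrices=False)[2][2];n*=np.sign(n[2]);e=(face-face.mean(0))@n;face=face[abs(e)<max(.002,2*e.std())]
    p=P[o];h=(p-face.mean(0))@n
    top=p[h>np.percentile(h,90)-.004];c=top.mean(0)
    ax=np.linalg.svd(top-c,full_matrices=False)[2][0];ax*=np.sign(ax[0])
    print("face n",n,"mean",face.mean(0),len(face));print("top",c,"h",np.percentile(h,[50,90]),len(top),"bar axis",ax,"len",np.ptp((top-c)@ax),"wid",np.ptp((top-c)@np.cross(n,ax)))
    Tt=toolT();print("in tool cm",Tt[:3,:3].T@(c-Tt[:3,3])*100,"bar axis in tool",Tt[:3,:3].T@ax,"n in tool",Tt[:3,:3].T@n)
E
python3 - <<'E'
from kn import *
z=np.load("w1.npz");knob(z["im"],z["d"],z["K"],z["T"],(285,118,345,190))
E
```

```text
face n [ 0.125 -0.562  0.817] mean [0.576 0.18  0.079] 1820
top [0.584 0.148 0.126] h [0.058 0.06 ] 303 bar axis [ 0.993  0.055 -0.104] len 0.03759607016279157 wid 0.01363352726610442
in tool cm [-0.393 38.033 -0.941] bar axis in tool [ 0.989  0.028 -0.145] n in tool [ 0.033 -0.999 -0.022]
```

```bash
python3 -m jog '[[0,5,-0.2,2,0.5],[0,10,-0.4,4,0.5],[0,14,-0.6,6,0.5],[0,18,-0.8,8,0.5],[0,22,-1,8,0.5],[0,26,-1.2,8,0.5],[0,26,-1.2,8,0.5]]'
python3 - <<'E'
from kn import *
print(observe()['joint_pos'])
c=camera_info("wrist");T=toolT()@c["tool_from_camera"];K=c["camera_matrix"]
im,d=capture("wrist");cv2.imwrite("pics/w2.png",im[:,:,::-1]);np.savez("w2.npz",im=im,d=d,T=T,K=K)
r,b=im[...,0].astype(int),im[...,2]
v,u=np.where((r>200)&(b<60)&(im[...,1]<190)&(d>0)&(d<.35));print(u.mean(),v.mean(),len(u))
cu,cv=int(np.median(u)),int(np.median(v))
knob(im,d,K,T,(max(cu-90,0),max(cv-90,0),cu+90,cv+90))
E
```

```text
clock: 14.45
eef_pos: [0.595, 0.0847, 0.2234]
tool_rot: [0.88, -0.472, 0.025, 0.043]
force: [-0.9, 0.8, 0.0]
grip_width: 0.5
[ 0.48   0.707 -0.649  1.513 -0.208  1.117  1.638]
311.19357976653697 222.67023346303503 1028
face n [ 0.121 -0.552  0.825] mean [0.573 0.176 0.076] 5059
top [0.586 0.143 0.123] h [0.058 0.059] 1020 bar axis [ 0.993  0.046 -0.112] len 0.039572276376925425 wid 0.013144503005697288
in tool cm [-0.079 11.981 -0.621] bar axis in tool [ 0.999  0.027 -0.02 ] n in tool [ 0.028 -1.    -0.003]
```

View pics/w2.png

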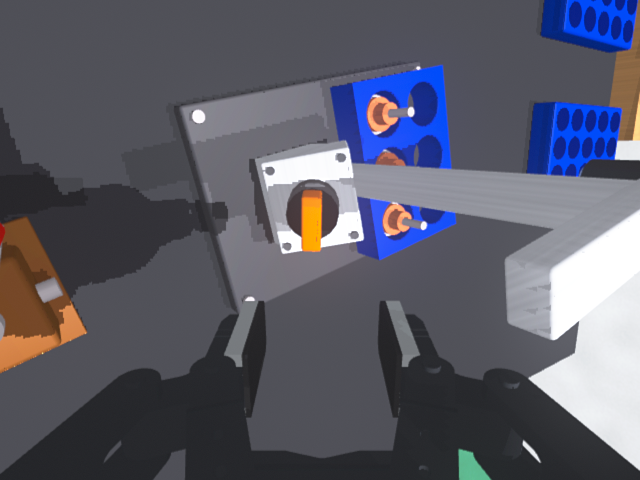

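The view shows the bar at (312,220), parallel to the pads and slightly left of centre. Moving in to grip.

```bash
python3 -m jog '[[0,4,-0.6,1,0.5],[-0.1,8,-0.6,1,0.5],[-0.1,11,-0.6,1,0.5],[-0.1,13,-0.6,1,0.5],[-0.1,13.8,-0.6,1,0.5],[-0.1,13.8,-0.6,1,0.5],[-0.1,13.8,-0.6,1,0],[-0.1,13.8,-0.6,1,0],[-0.1,13.8,-0.6,1,0],[-0.1,13.8,-0.6,1,0],[-0.1,13.8,-0.6,1,0]]' 60
python3 -c "
from h import *
print(observe()['joint_pos'],toolT(),observe()['moment'])"
```

```text
clock: 15.6
eef_pos: [0.5842, 0.1534, 0.1082]
tool_rot: [0.88, -0.473, 0.031, 0.036]
force: [-0.9, 0.4, -0.2]
grip_width: 0.001
[ 0.372  0.823 -0.63   1.675 -0.202  0.803  1.624] [[ 0.996 -0.092  0.021  0.584]
 [ 0.034  0.551  0.834  0.153]
 [-0.088 -0.829  0.552  0.108]
 [ 0.     0.     0.     1.   ]] [-0.594 -0.055  0.004]
```

```bash
python3 - <<'E'
from kn import *
im,d=capture("wrist");cv2.imwrite("pics/w3.png",im[:,:,::-1])
im,d=capture("scene");cv2.imwrite("pics/s3.png",cv2.resize(im[200:380,300:520,::-1],None,fx=3,fy=3))
E
```

```text
(no output)
```

View pics/w3.png

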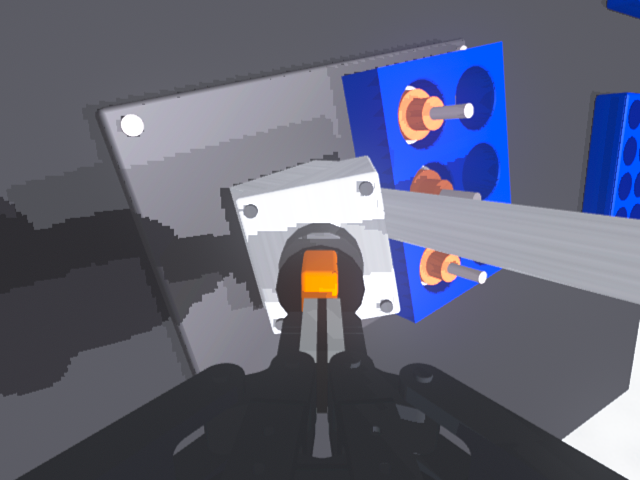

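View pics/s3.png

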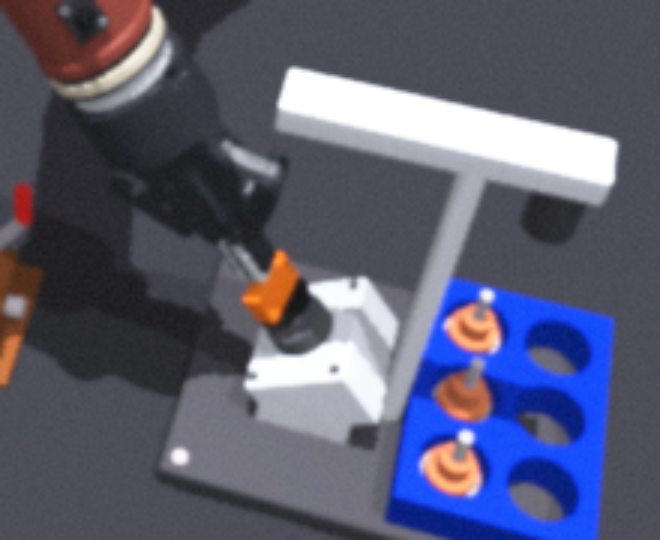

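```bash
python3 - <<'E'
from kn import *
c=camera_info("wrist");K=c["camera_matrix"];Tc=c["tool_from_camera"];print(Tc)
im,d=capture("wrist");Pt=cloud(d,K,Tc)*100
for v in range(240,345,8): print(v,[tuple(Pt[v,u].round(1)) for u in (308,314,320,326,334)],im[v,320])
# project TCP & grasp
for q in ([0,0,0],[0,-1.9,0]):
    pc=np.linalg.inv(Tc)@np.r_[np.array(q)/100,1];print(K[0,0]*pc[0]/-pc[2]+K[0,2],K[1,1]*-pc[1]/-pc[2]+K[1,2])
print(c.keys())
E
```

```text
[[-0.    -0.95  -0.312 -0.08 ]
 [-0.     0.312 -0.95  -0.163]
 [ 1.     0.    -0.     0.   ]
 [ 0.     0.     0.     1.   ]]
240 [(np.float64(-1.6), np.float64(2.5), np.float64(-0.6)), (np.float64(-1.7), np.float64(2.3), np.float64(-0.3)), (np.float64(-1.7), np.float64(2.3), np.float64(-0.0)), (np.float64(-1.7), np.float64(2.3), np.float64(0.3)), (np.float64(-1.7), np.float64(2.3), np.float64(0.6))] [113 111 118]
248 [(np.float64(-1.8), np.float64(0.8), np.float64(-0.5)), (np.float64(-1.8), np.float64(0.9), np.float64(-0.3)), (np.float64(-1.9), np.float64(0.6), np.float64(-0.0)), (np.float64(-1.8), np.float64(0.7), np.float64(0.2)), (np.float64(-1.8), np.float64(0.9), np.float64(0.6))] [80 77 82]
256 [(np.float64(-1.8), np.float64(-0.2), np.float64(-0.5)), (np.float64(-1.9), np.float64(-0.4), np.float64(-0.3)), (np.float64(-1.9), np.float64(-0.3), np.float64(-0.0)), (np.float64(-1.9), np.float64(-0.2), np.float64(0.2)), (np.float64(-1.8), np.float64(-0.2), np.float64(0.6))] [200 110  63]
264 [(np.float64(-1.8), np.float64(-1.1), np.float64(-0.5)), (np.float64(-1.9), np.float64(-1.1),
[... 2568 characters left out ...]
p.float64(-1.1), np.float64(-5.1), np.float64(-0.4)), (np.float64(-1.0), np.float64(-5.0), np.float64(-0.2)), (np.float64(-1.1), np.float64(-5.1), np.float64(0.0)), (np.float64(-1.0), np.float64(-4.9), np.float64(0.2)), (np.float64(-1.1), np.float64(-5.1), np.float64(0.4))] [59 53 56]
344 [(np.float64(-1.1), np.float64(-5.6), np.float64(-0.3)), (np.float64(-1.1), np.float64(-5.5), np.float64(-0.2)), (np.float64(-1.1), np.float64(-5.5), np.float64(0.0)), (np.float64(-1.0), np.float64(-5.5), np.float64(0.2)), (np.float64(-1.0), np.float64(-5.4), np.float64(0.4))] [56 51 54]
320.2626391403801 294.36444888193574
320.1351121725992 316.2162490712027
dict_keys(['camera_matrix', 'tool_from_camera'])
```

```bash
python3 - <<'E'
from kn import *
c=camera_info("wrist");K=c["camera_matrix"];Tc=c["tool_from_camera"]
d=np.load("w2.npz")["d"];P=cloud(d,K,Tc)*100
for u in (240,250,258,262):print(u,[(v,P[v,u].round(1).tolist()) for v in range(298,420,16)])
im,d=capture("wrist");P=cloud(d,K,Tc)*100
for u in (296,302,306,310,335,341):print(u,[(v,P[v,u].round(1).tolist()) for v in range(290,345,8)])
cv2.imwrite("pics/w4.png",cv2.resize(im[220:400,220:420,::-1],None,fx=3,fy=3,interpolation=cv2.INTER_NEAREST))
E
```

```text
240 [(298, [9.5, 18.6, -7.4]), (314, [-1.0, -3.6, -2.7]), (330, [-1.1, -4.7, -2.5]), (346, [-1.1, -5.6, -2.3]), (362, [-0.8, -6.1, -2.3]), (378, [-0.5, -6.3, -2.2]), (394, [-0.1, -6.5, -2.2]), (410, [-1.7, -9.0, -1.7])]
250 [(298, [9.6, 18.9, -6.6]), (314, [-1.0, -3.5, -2.4]), (330, [-1.0, -4.7, -2.2]), (346, [-1.0, -5.5, -2.1]), (362, [-0.5, -5.6, -2.1]), (378, [-0.1, -5.7, -2.1]), (394, [0.4, -5.9, -2.1]), (410, [0.9, -5.9, -2.1])]
258 [(298, [10.0, 19.8, -6.0]), (314, [-1.0, -3.6, -2.1]), (330, [-0.6, -3.8, -2.1]), (346, [-0.1, -4.0, -2.1]), (362, [0.4, -4.3, -2.1]), (378, [1.0, -4.4, -2.1]), (394, [21.5, 20.4, -6.6]), (410, [23.4, 20.2, -6.7])]
262 [(298, [10.1, 19.9, -5.6]), (314, [-0.6, -2.9, -2.1]), (330, [-0.0, -3.0, -2.1]), (346, [0.4, -3.3, -2.1]), (362, [1.1, -3.3, -2.1]), (378, [19.9, 20.9, -6.2]), (394, [21.7, 20.6, -6.2]), (410, [23.6, 20.5, -6.3])]
296 [(290, [0.1, 0.6, -1.1]), (298, [0.4, 0.5, -1.1]), (306, [0.9, 0.6, -1.1]), (314, [-0.7, -2.9, -0.9]), (322, [-0.6, -3.4, -0.8]), (330, [-0.7, -4.0, -0.8]), (338, [-0.6, -4.5, -0.8])]
302 [(290, [-1.0, -1.7, -0.7]), (298
[... 213 characters left out ...]
]), (306, [-1.1, -3.1, -0.5]), (314, [-1.0, -3.6, -0.5]), (322, [-1.1, -4.3, -0.5]), (330, [-1.0, -4.7, -0.4]), (338, [-1.0, -5.1, -0.4])]
310 [(290, [-1.1, -1.8, -0.4]), (298, [-0.8, -1.9, -0.4]), (306, [-1.0, -3.0, -0.4]), (314, [-1.0, -3.6, -0.3]), (322, [-1.0, -4.2, -0.3]), (330, [-1.1, -4.8, -0.3]), (338, [-1.1, -5.2, -0.3])]
335 [(290, [-1.1, -1.9, 0.6]), (298, [-0.8, -1.9, 0.6]), (306, [-1.0, -3.0, 0.5]), (314, [-1.0, -3.6, 0.5]), (322, [-1.1, -4.3, 0.5]), (330, [-1.1, -4.8, 0.5]), (338, [-1.0, -5.1, 0.5])]
341 [(290, [0.1, 0.6, 0.9]), (298, [0.5, 0.6, 0.9]), (306, [0.9, 0.6, 0.9]), (314, [-1.1, -3.7, 0.7]), (322, [-1.0, -4.1, 0.7]), (330, [-1.1, -4.7, 0.7]), (338, [-1.0, -5.1, 0.6])]
```

View pics/w4.png

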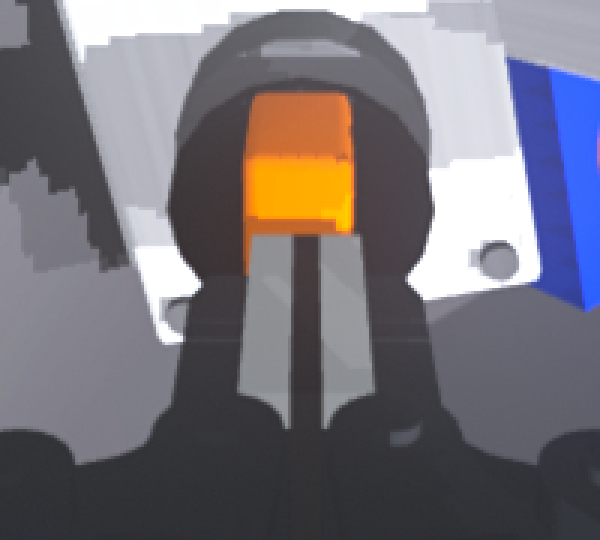

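The crop shows the pads shut just above the bar's top (tips about 6 mm clear), so the fingers end about 25 mm short of the reported TCP. I'll open, go 2.3 cm deeper and grip.

```bash
python3 -m jog '[[0,-0.5,0,0,0.4],[0,-0.5,0,0,0.4],[0,-0.5,0,0,0.4],[0,0.5,0,0,0.4],[0,1.2,0,0,0.4],[0,1.8,0,0,0.4],[0,2.3,0,0,0.4],[0,2.3,0,0,0.4],[0,2.3,0,0,0],[0,2.3,0,0,0],[0,2.3,0,0,0],[0,2.3,0,0,0],[0,2.3,0,0,0]]' 60
python3 -c "
from h import *
print(observe()['joint_pos'],toolT(),observe()['moment'])"
```

```text
clock: 17.1
eef_pos: [0.5821, 0.1659, 0.0889]
tool_rot: [0.88, -0.473, 0.031, 0.036]
force: [-0.4, -0.7, 0.1]
grip_width: 0.149
[ 0.35   0.848 -0.625  1.694 -0.2    0.754  1.622] [[ 0.996 -0.092  0.021  0.582]
 [ 0.034  0.551  0.834  0.166]
 [-0.088 -0.83   0.551  0.089]
 [ 0.     0.     0.     1.   ]] [-0.707  0.011  0.118]
```

```bash
python3 -m jog '[[0,0.2,0,0,0],[0,0.4,0,0,0],[0,0.4,0,0,0]]' 80
python3 -c "
from h import *
s=observe();T=toolT(s);print(T[:3,3],T[:3,:3].T@s['force'],s['grip_width'],s['joint_pos'][6])"
```

```text
clock: 17.4
eef_pos: [0.5818, 0.1675, 0.0865]
tool_rot: [0.88, -0.473, 0.031, 0.036]
force: [-2.0, -5.5, 7.5]
grip_width: 0.14
[0.582 0.168 0.086] [-2.867 -9.044 -0.477] 0.1395241231993698 1.6219277406260746
```

```bash
cat > st.py <<'E'
from h import *
s=observe();T=toolT(s);a=np.array([-.121,.552,-.825])
p0=np.array([.5821,.1659,.0889]);x0=np.array([.996,.034,-.088]);z0=np.cross(x0,a)
x=T[:3,0];print("t %.1f depth %.1fmm turn %.0fdeg lat %s F %s M %s grip %.3f j7 %.2f tilt %.1f"%(s["clock"],(T[:3,3]-p0)@a*1e3,np.degrees(np.arctan2(-x@z0,x@x0)),np.round(T[:3,:3].T@(T[:3,3]-p0-a*((T[:3,3]-p0)@a))*1e3,1),np.round(T[:3,:3].T@s["force"],1),np.round(T[:3,:3].T@s["moment"],2),s["grip_width"],s["joint_pos"][6],np.degrees(np.arccos(T[:3,1]@a))))
E
python3 -m jog '[[0,0.25,0,4,0],[0,0.25,0,8,0],[0,0.25,0,12,0]]' >/dev/null; python3 st.py
python3 -m jog '[[0,0.25,0,4,0],[0,0.25,0,8,0],[0,0.25,0,12,0]]' >/dev/null; python3 st.py
python3 -m jog '[[0,0.25,0,4,0],[0,0.25,0,8,0],[0,0.25,0,12,0]]' >/dev/null; python3 st.py
```

```text
t 17.7 depth 3.2mm turn 12deg lat [0.1 0.  0. ] F [ -4.2 -14.1  -2.1] M [-0.81 -0.11  0.91] grip 0.142 j7 1.47 tilt 1.7
t 18.0 depth 3.3mm turn 24deg lat [ 0.1  0.  -0. ] F [ -4.7 -15.4  -0.1] M [-0.71 -0.17  0.82] grip 0.142 j7 1.31 tilt 1.8
t 18.3 depth 3.3mm turn 36deg lat [0.1 0.  0. ] F [ -4.3 -16.6  -2.4] M [-1.22 -0.06  0.65] grip 0.144 j7 1.16 tilt 1.8
```

```bash

python3 -m jog '[[0,0.25,0,4,0],[0,0.25,0,8,0],[0,0.25,0,12,0]]' >/dev/null; python3 st.py
python3 -m jog '[[0,0.25,0,4,0],[0,0.25,0,8,0],[0,0.25,0,12,0]]' >/dev/null; python3 st.py
python3 -m jog '[[0,0.25,0,4,0],[0,0.25,0,8,0],[0,0.25,0,12,0]]' >/dev/null; python3 st.py
```

```text
t 18.6 depth 3.7mm turn 48deg lat [ 0.  -0.  -0.1] F [ -2.9 -11.1  -3.7] M [-1.22 -0.03  0.15] grip 0.142 j7 1.00 tilt 1.8
t 18.9 depth 5.4mm turn 61deg lat [ 0.  -0.  -0.1] F [-0.1 -3.3 -0.3] M [-0.79 -0.09 -0.51] grip 0.142 j7 0.83 tilt 1.8
t 19.2 depth 7.7mm turn 73deg lat [ 0.  -0.  -0.1] F [-0.2 -3.4 -1. ] M [-0.71 -0.1  -0.66] grip 0.144 j7 0.67 tilt 1.8
```

```bash

python3 -m jog '[[0,0.2,0,-3,0],[0,0.35,0,-3,0],[0,0.35,0,-3,0]]' >/dev/null; python3 st.py
python3 -m jog '[[0,0.1,0,4,0],[0,0.15,0,8,0],[0,0.15,0,12,0]]' >/dev/null; python3 st.py
```

```text
t 19.5 depth 11.1mm turn 70deg lat [-0.  -0.  -0.1] F [-0.2 -5.  -0.6] M [-0.78 -0.04 -0.56] grip 0.143 j7 0.71 tilt 1.8
t 19.8 depth 12.3mm turn 82deg lat [-0.  -0.  -0.1] F [ 0.  -6.1 -0.6] M [-0.72 -0.09 -0.72] grip 0.144 j7 0.54 tilt 1.8
```

```bash

python3 -m jog '[[0,0.05,0,5,0],[0,0.05,0,10,0],[0,0.08,0,15,0]]' >/dev/null; python3 st.py
python3 -m jog '[[0,0.05,0,5,0],[0,0.05,0,10,0],[0,0.08,0,15,0]]' >/dev/null; python3 st.py
python3 -m jog '[[0,0.05,0,5,0],[0,0.05,0,10,0],[0,0.08,0,15,0]]' >/dev/null; python3 st.py
```

```text
t 20.1 depth 12.7mm turn 97deg lat [-0.1 -0.  -0.1] F [ 0.4 -6.1 -1.7] M [-0.64 -0.09 -0.86] grip 0.143 j7 0.33 tilt 1.8
t 20.4 depth 13.1mm turn 112deg lat [-0.1 -0.  -0.2] F [ 0.5 -5.9 -0.1] M [-0.47 -0.11 -0.96] grip 0.140 j7 0.11 tilt 1.8
t 20.7 depth 13.4mm turn 127deg lat [-0.1 -0.  -0.1] F [ 0.1 -5.7 -0.2] M [-0.24 -0.09 -1.04] grip 0.142 j7 -0.11 tilt 1.8
```

```bash

python3 -m jog '[[0,0,0,5,0],[0,0,0,10,0],[0,0,0,15,0]]' >/dev/null; python3 st.py
python3 -m jog '[[0,0,0,5,0],[0,0,0,10,0],[0,0,0,15,0]]' >/dev/null; python3 st.py
python3 -m jog '[[0,0,0,5,0],[0,0,0,10,0]]' >/dev/null; python3 st.py
```

```text
t 21.0 depth 13.0mm turn 143deg lat [-0.1 -0.  -0.1] F [-0.  -5.6  0.2] M [-0.05 -0.06 -1.07] grip 0.144 j7 -0.34 tilt 1.8
t 21.3 depth 12.6mm turn 158deg lat [-0.  -0.  -0.1] F [-0.9 -5.4 -0.2] M [ 0.2  -0.07 -1.02] grip 0.140 j7 -0.57 tilt 1.8
t 21.5 depth 12.4mm turn 168deg lat [ 0.  -0.  -0.1] F [-0.5 -5.9  1.5] M [ 0.39 -0.13 -0.9 ] grip 0.140 j7 -0.73 tilt 1.8
```

```bash
python3 - <<'E'
from kn import *
c=camera_info("wrist");K=c["camera_matrix"];Tc=c["tool_from_camera"]
im,d=capture("wrist");P=cloud(d,K,Tc)*100
cv2.imwrite("pics/w5.png",cv2.resize(im[150:400,170:470,::-1],None,fx=2.5,fy=2.5,interpolation=cv2.INTER_NEAREST))
np.savez("w5.npz",im=im,d=d,T=toolT()@Tc,K=K)
for v in range(230,330,6): print(v,P[v,320].round(1),im[v,320],P[v,300].round(1),im[v,300])
E
```

```text
230 [-2.8  0.6 -0.1] [255 255 255] [-2.8  0.6 -1. ] [255 255 255]
236 [-2.5  0.5 -0.1] [255 255 255] [-2.5  0.6 -1. ] [255 255 255]
242 [-2.3  0.5 -0.1] [255 255 255] [-2.3  0.5 -1. ] [255 255 255]
248 [-2.1  0.2 -0.1] [123 122 130] [-2.   0.5 -1. ] [255 255 255]
254 [-2.1 -0.5 -0.1] [124 123 131] [-1.9  0.1 -1. ] [133 132 141]
260 [-2.  -1.  -0.1] [170 169 181] [-1.9 -0.6 -0.9] [135 132 142]
266 [-2.  -1.6 -0.1] [104  99 106] [-1.8 -1.1 -0.9] [171 168 181]
272 [-2.1 -2.3 -0.1] [207 125  91] [ -8.1 -16.3  -0. ] [117 113 120]
278 [-2.1 -2.9 -0.1] [209 121  83] [-1.6 -1.6 -0.9] [107 101 107]
284 [-2.1 -3.4 -0.1] [203 116  76] [-1.4 -1.8 -0.9] [95 86 91]
290 [-2.1 -3.8 -0.1] [226 125  68] [-1.1 -1.8 -0.9] [91 81 86]
296 [-2.  -4.  -0.1] [255 192  13] [-0.8 -1.7 -0.9] [89 78 81]
302 [-1.8 -4.1 -0.1] [255 197   0] [-1.2 -2.9 -0.8] [127 122 126]
308 [-1.6 -4.2 -0.1] [255 195   0] [-1.2 -3.3 -0.8] [100  90  93]
314 [-1.4 -4.  -0.1] [255 195   0] [-1.2 -3.7 -0.8] [85 69 73]
320 [-1.1 -4.  -0.1] [230 118  28] [-1.2 -4.1 -0.8] [78 61 65]
326 [-0.9 -4.1 -0.1] [229 118  27] [-1.1 -4.3 -0.7] [76 60 63]
```

View pics/w5.png

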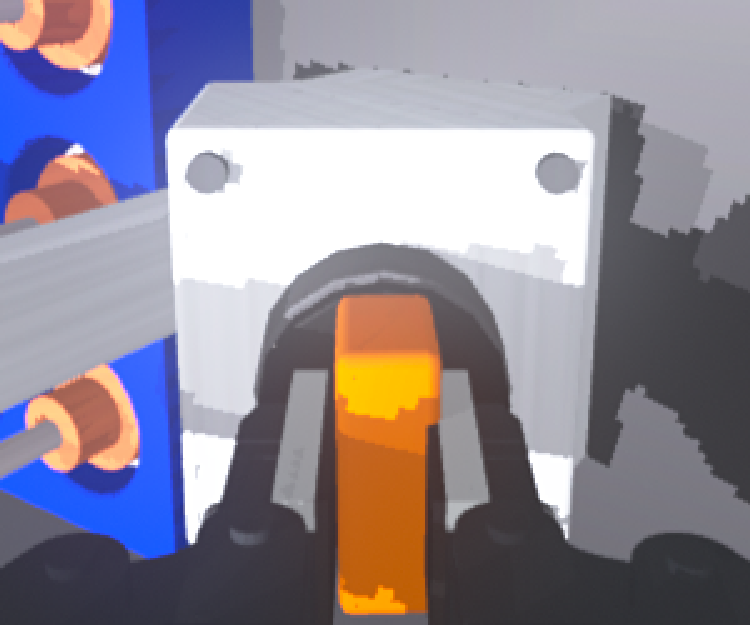

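```bash

python3 -m jog '[[0,0.1,0,4,0],[0,0.15,0,8,0],[0,0.15,0,12,0]]' >/dev/null; python3 st.py
python3 -m jog '[[0,0.1,0,4,0],[0,0.15,0,8,0],[0,0.15,0,12,0]]' >/dev/null; python3 st.py
python3 -m jog '[[0,0.1,0,4,0],[0,0.15,0,8,0],[0,0.15,0,12,0]]' >/dev/null; python3 st.py
```

```text
t 21.9 depth 12.7mm turn -180deg lat [-0.7  0.   0.8] F [-0.5 -7.3  2.4] M [ 0.59 -0.64 -0.62] grip 0.140 j7 -0.91 tilt 1.9
t 22.1 depth 12.8mm turn -168deg lat [-1.7  0.1  2.4] F [ 0.1 -8.1  4.9] M [ 0.94 -1.61 -0.4 ] grip 0.139 j7 -1.10 tilt 2.0
t 22.4 depth 12.9mm turn -157deg lat [-2.5  0.1  3.7] F [ 0.3 -9.1  6.5] M [ 0.99 -3.08 -0.55] grip 0.143 j7 -1.28 tilt 2.1
```

```bash

python3 -m jog '[[0.1,0,-0.15,-8,0],[0.2,0,-0.3,-16,0],[0.25,0,-0.37,-24,0],[0.25,0,-0.37,-26,0]]' >/dev/null; python3 st.py
python3 -m jog '[[0,-0.05,0,0,0],[0,-0.1,0,0,0],[0,-0.1,0,0,0]]' >/dev/null; python3 st.py
```

```text
t 22.9 depth 12.5mm turn 177deg lat [-1.1  0.   0.5] F [-1.6 -2.9  1.8] M [ 0.36 -0.15 -0.16] grip 0.146 j7 -0.87 tilt 2.2
t 23.1 depth 12.4mm turn 177deg lat [-1.1  0.   0.5] F [-1.3  1.5  2.4] M [ 0.61 -0.23  0.09] grip 0.144 j7 -0.87 tilt 2.2
```

The end stop was felt at about 175°, and a 1 mm pull is now resisted without motion. I'll release, back out along the axis and check.

```bash

python3 -m jog '[[0,0,0,0,0.4],[0,0,0,0,0.4],[0,0,0,0,0.4],[0,-1,0,0,0.4],[0,-4,0,0,0.4],[0,-8,0,0,0.4],[0,-12,0,0,0.4],[0,-16,0,0,0.4],[0,-16,0,0,0.4]]'
python3 - <<'E'
from kn import *
c=camera_info("wrist");T=toolT()@c["tool_from_camera"];K=c["camera_matrix"]
im,d=capture("wrist");cv2.imwrite("pics/w6.png",im[:,:,::-1])
r,b=im[...,0].astype(int),im[...,2]
v,u=np.where((r>200)&(b<60)&(im[...,1]<190)&(d>0)&(d<.35));cu,cv=int(np.median(u)),int(np.median(v));print(cu,cv)
knob(im,d,K,T,(max(cu-90,0),max(cv-90,0),cu+90,cv+90));print(observe()["joint_pos"],toolT())
E
```

```text
clock: 24.05
eef_pos: [0.5998, 0.0804, 0.218]
tool_rot: [-0.003, -0.041, 0.876, -0.481]
force: [-0.1, -0.3, 0.1]
grip_width: 0.402
323 244
face n [ 0.125 -0.556  0.822] mean [0.584 0.177 0.075] 5478
top [0.58  0.149 0.112] h [0.046 0.047] 349 bar axis [ 0.991  0.081 -0.11 ] len 0.0387740758559502 wid 0.015213826889872805
in tool cm [ 0.846 12.33  -0.01 ] bar axis in tool [-0.998  0.056  0.025] n in tool [-0.044 -0.999  0.029]
[-0.052  0.642  0.281  1.547 -0.737  1.29  -0.991] [[-0.996 -0.081  0.035  0.598]
 [-0.073  0.536 -0.841  0.083]
 [ 0.049 -0.841 -0.539  0.216]
 [ 0.     0.     0.     1.   ]]
```

View pics/w6.png

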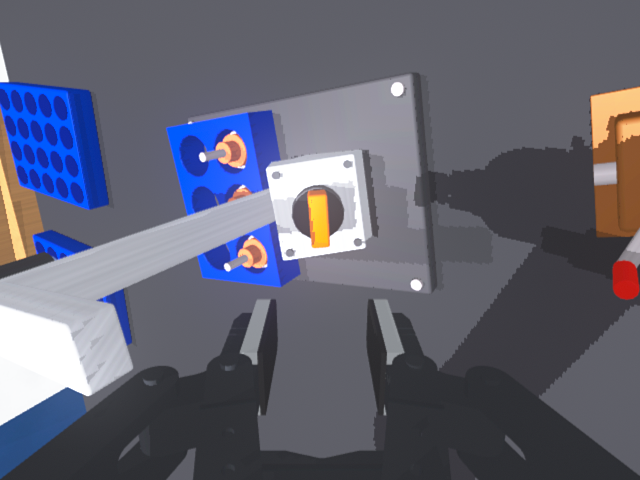

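The knob stays in after release: bar at (319,218), rotors still in the tray. A finer depth comparison, plus lever geometry:

```bash
python3 - <<'E'
from kn import *
np.set_printoptions(precision=5,suppress=True)
z=np.load("w2.npz");knob(z["im"],z["d"],z["K"],z["T"],(222,130,402,310))
c=camera_info("wrist");T=toolT()@c["tool_from_camera"];K=c["camera_matrix"]
im,d=capture("wrist");knob(im,d,K,T,(233,154,413,334))
im,d=capture("top");K,T=info("top");P=cloud(d,K,T)
w=(im.min(-1)>150)&(P[...,2]>.04)&(P[...,2]<.062);w[:,:380]=0;w[:,432:]=0;w[:205]=0;w[262:]=0
p=P[w];print("white top",p.mean(0),p.min(0),p.max(0),cv2.minAreaRect(p[:,:2].astype(np.float32)))
plan([(.6,.05,.26),(.57,-.12,.26)])
E
```

```text
face n [ 0.1209  -0.55172  0.82522] mean [0.57284 0.17655 0.07621] 5067
top [0.58592 0.14349 0.12291] h [0.05827 0.05922] 1020 bar axis [ 0.99259  0.04641 -0.11228] len 0.039572276376925425 wid 0.013144559746116344
in tool cm [ 0.29677 11.12058 -0.11388] bar axis in tool [-0.99767  0.03908  0.05594] n in tool [-0.03958 -0.99895  0.0232 ]
face n [ 0.12446 -0.55427  0.82298] mean [0.58385 0.17703 0.07508] 5597
top [0.57688 0.14818 0.11255] h [0.04601 0.04685] 177 bar axis [ 0.97923 -0.05515 -0.19511] len 0.0385275621145047 wid 0.01978275532540951
in tool cm [ 0.91813 12.03764  0.13737] bar axis in tool [-0.98132  0.0499   0.18579] n in tool [-0.03786 -0.99898  0.02451]
white top [ 0.59499 -0.20756  0.04758] [ 0.55181 -0.24086  0.04022] [ 0.63295 -0.17624  0.06166] ((0.5923891663551331, -0.20822182297706604), (0.08002643287181854, 0.06514099985361099), 1.5982474088668823)
[0.6  0.05 0.26] -> [ 0.1 -6.   0.5] rows 2
[ 0.57 -0.12  0.26] -> [  4.4 -14.9  14.7] rows 4
```

The knob went in 12.3 mm and holds (home is 12.5). Now the lever: the post is at about (0.543, -0.175) and the pivot at about (0.595, -0.208). I'll turn the jaws to close along world x, grip the post, swing it, and open to release.

```bash
python3 -c "
from h import *
plan([(.6,.06,.27),(.57,-.2,.25),(.554,-.25,.20)])"
```

```text
[0.6  0.06 0.27] -> [ 0.1 -6.3 -0.8] rows 2
[ 0.57 -0.2   0.25] -> [  5.  -18.3  22. ] rows 6
[ 0.554 -0.25   0.2  ] -> [  6.7 -16.7  28.8] rows 2
```

```bash
python3 -m jog '[[0,-3,0,0,0.4],[0.1,-6.3,-0.8,0,0.4],[1,-8,3,-8,0.4],[2,-10.5,7,-16,0.4],[3,-13,11,-24,0.4],[4,-15,15,-32,0.4],[5,-17,19,-40,0.4],[5,-18.3,22,-48,0.5],[6,-17.5,26,-56,0.5],[6.7,-16.7,28.8,-64,0.5],[6.7,-16.7,28.8,-72,0.5],[6.7,-16.7,28.8,-80,0.5],[6.7,-16.7,28.8,-87,0.5],[6.7,-16.7,28.8,-87,0.5]]'
python3 - <<'E'
from h import *
c=camera_info("wrist");Tt=toolT();T=Tt@c["tool_from_camera"];K=c["camera_matrix"]
im,d=capture("wrist");cv2.imwrite("pics/w7.png",im[:,:,::-1]);P=cloud(d,K,T)
r,g,b=[im[...,i].astype(int) for i in range(3)]
red=((r>140)&(g<70)&(b<70)&(d>0)).astype(np.uint8)
k,lab,st,ce=cv2.connectedComponentsWithStats(red)
for i in range(1,k):
    if st[i,4]>30:
        p=P[lab==i];t=p[p[:,2]>.084];print(ce[i],st[i,4],"mean",p.mean(0),"top",t.mean(0) if len(t) else 0)
print(observe()["joint_pos"],Tt)
E
```

```text
clock: 25.6
eef_pos: [0.5532, -0.2484, 0.1989]
tool_rot: [0.599, -0.364, 0.641, -0.312]
force: [-0.6, -0.5, -0.2]
grip_width: 0.503
[376.979  60.623] 422 mean [ 0.581 -0.04   0.078] top [ 0.581 -0.038  0.087]
[263.902 446.519] 133 mean [ 0.505 -0.338  0.066] top 0
[ 0.609  0.789 -0.019  1.255 -0.395  1.524  0.706] [[-0.018 -0.092  0.996  0.553]
 [-0.841  0.541  0.035 -0.248]
 [-0.541 -0.836 -0.087  0.199]
 [ 0.     0.     0.     1.   ]]
```

View pics/w7.png

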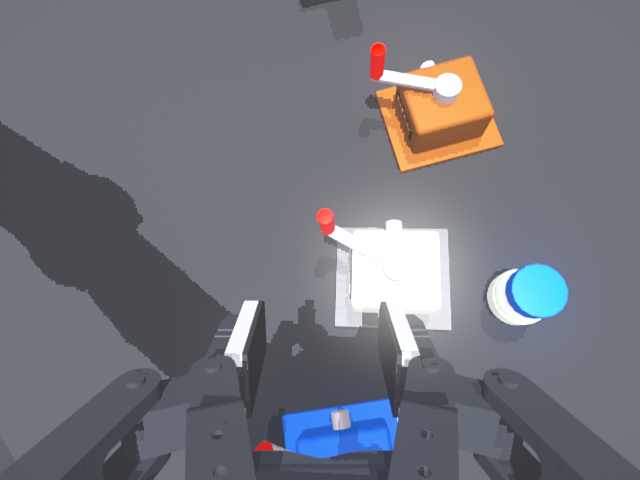

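The view shows the white counter's red post top at (326,216) and its pivot hub at about (394,270), with the jar clear on the right. I'll intersect those rays with the known heights.

```bash
python3 - <<'E'
from h import *
c=camera_info("wrist");Tt=toolT();T=Tt@c["tool_from_camera"];K=c["camera_matrix"]
def ray(u,v,h):
    q=T[:3,:3]@np.array([(u-K[0,2])/K[0,0],-(v-K[1,2])/K[1,1],-1]);return T[:3,3]+q*(h-T[2,3])/q[2]
t=ray(326,216,.088);p=ray(394,270,.062);print(t,p,np.linalg.norm((t-p)[:2]))
im=cv2.imread("pics/w7.png");print(im[216,326],im[228,328])
a=Tt[:3,1];Q=np.array([t[0],t[1],.080])
plan([Q-.064*a,Q+.036*a],.05)
for s in (0,.35,.7,1.0,1.08):
    R=np.array([[np.cos(s),-np.sin(s)],[np.sin(s),np.cos(s)]]);pv=np.array([.596,-.208]);q=pv+R@((t[:2]-pv)*.062/np.linalg.norm(t[:2]-pv));print(s,q,(Tt[:3,:3].T@np.r_[q-t[:2],0])*100)
E
```

```text
[ 0.545 -0.178  0.088] [ 0.595 -0.212  0.062] 0.06110858616274768
[ 98 108 255] [ 80  82 236]
[ 0.55  -0.213  0.134] -> [0.5 7.5 0.4] rows 2
[ 0.541 -0.159  0.05 ] -> [ 0.5 17.5  0.4] rows 2
0 [ 0.542 -0.177] [-0.099  0.085 -0.205]
0.35 [ 0.535 -0.197] [ 1.619 -0.94  -1.016]
0.7 [ 0.535 -0.219] [ 3.435 -2.105 -1.095]
1.0 [ 0.541 -0.236] [ 4.902 -3.109 -0.57 ]
1.08 [ 0.543 -0.24 ] [ 5.261 -3.364 -0.343]
```

```bash
python3 -m jog '[[0.3,4,0.2,0,0.5],[0.5,7.5,0.4,0,0.5],[0.5,11,0.4,0,0.5],[0.5,14,0.4,0,0.5],[0.5,16,0.4,0,0.5],[0.5,17.5,0.4,0,0.5],[0.5,17.5,0.4,0,0.5],[0.5,17.5,0.4,0,0],[0.5,17.5,0.4,0,0],[0.5,17.5,0.4,0,0],[0.5,17.5,0.4,0,0],[0.5,17.5,0.4,0,0]]' 25
python3 - <<'E'
from h import *
im,d=capture("wrist");cv2.imwrite("pics/w8.png",im[:,:,::-1])
s=observe();print(toolT(s),toolT(s)[:3,:3].T@s["force"])
E
```

```text
clock: 26.85
eef_pos: [0.5403, -0.159, 0.0504]
tool_rot: [0.598, -0.364, 0.642, -0.313]
force: [-4.9, -1.4, 5.7]
grip_width: 0.132
[[-0.02  -0.093  0.995  0.54 ]
 [-0.841  0.54   0.033 -0.159]
 [-0.54  -0.837 -0.089  0.05 ]
 [ 0.     0.     0.     1.   ]] [-1.725 -6.451 -5.254]
```

View pics/w8.png

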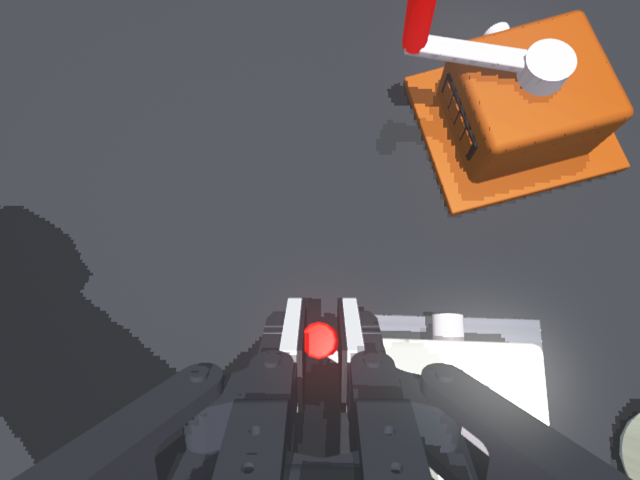

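The red post (320,340) is held between the pads. Swinging it to the stop.

```bash
python3 -m jog '[[0.5,-0.3,-0.3,0,0],[1.1,-0.65,-0.6,0,0],[1.7,-1,-0.8,0,0],[2.3,-1.4,-0.9,0,0],[2.9,-1.8,-0.95,0,0],[3.5,-2.2,-0.9,0,0],[4,-2.5,-0.75,0,0],[4.5,-2.85,-0.6,0,0],[5,-3.2,-0.4,0,0],[5.4,-3.45,-0.15,0,0],[5.4,-3.45,-0.15,0,0]]'
python3 - <<'E'
from h import *
s=observe();p=s["eef_pos"]-np.array([.5403,-.159,.0504]);print(p,s["force"])
q=np.array([.542,-.177])+p[:2]-np.array([.595,-.210]);print("lever angle",np.arctan2(-q[1],-q[0])-np.arctan2(-.033,.053))
E
```

```text
clock: 28.0
eef_pos: [0.5401, -0.2243, 0.0503]
tool_rot: [0.597, -0.364, 0.643, -0.313]
force: [-3.9, 2.3, 4.5]
grip_width: 0.135
[-0.    -0.065 -0.   ] [-3.902  2.262  4.517]
lever angle 1.102805652434566
```

```bash
python3 -m jog '[[0.25,-0.15,0.1,0,0],[0.5,-0.3,0.25,0,0],[0.5,-0.3,0.25,0,0]]'
python3 - <<'E'
from h import *
s=observe();print(s["eef_pos"],s["force"])
c=camera_info("wrist");K=c["camera_matrix"];T=toolT()@c["tool_from_camera"]
im,d=capture("wrist");cv2.imwrite("pics/w9.png",im[:,:,::-1])
r,g,b=[im[...,i].astype(int) for i in range(3)]
red=((r>180)&(g<130)&(b<130)&(r-g>110)).astype(np.uint8);red[:250]=0;red[380:]=0;red[:,:280]=0;red[:,360:]=0
v,u=np.where(red);print(len(u),u.mean(),v.mean())
q=T[:3,:3]@np.array([(u.mean()-K[0,2])/K[0,0],-(v.mean()-K[1,2])/K[1,1],-1]);t=T[:3,3]+q*(.088-T[2,3])/q[2];print(t)
q=t[:2]-np.array([.595,-.21]);print(np.linalg.norm(q),np.arctan2(-q[1],-q[0])-np.arctan2(-.033,.053))
E
```

```text
clock: 28.3
eef_pos: [0.54, -0.2245, 0.0505]
tool_rot: [0.598, -0.363, 0.646, -0.306]
force: [-7.6, 8.7, 3.8]
grip_width: 0.131
[ 0.54  -0.225  0.051] [-7.569  8.735  3.772]
847 318.98110979929163 320.245572609209
[ 0.544 -0.237  0.088]
0.05801497486591155 1.0434805874785107
```

At the stop: 5 mm more commanded gave 0.2 mm of motion, and the side force rose to 8.7 N. Releasing.

```bash
python3 -m jog '[[0,0,0,0,0.7],[0,0,0,0,0.7],[0,0,0,0,0.7],[0,0,0,0,0.7],[0,0,0,0,0.7],[0,-1,0,0,0.7],[0,-4,0,0,0.7],[0,-8,0,0,0.7],[0,-12,0,0,0.7],[0,-16,0,0,0.7],[0,-20,0,0,0.7],[0,-20,0,0,0.7],[0,-20,0,0,0.7]]'
python3 - <<'E'
from kn import *
im,d=capture("top");K,T=info("top");P=cloud(d,K,T);a=cv2.resize(im[160:310,120:500,::-1],None,fx=2,fy=2)
r,g,b=[im[...,i].astype(int) for i in range(3)]
red=(d>0)&(r>150)&(g<60)&(b<60)&(P[...,2]>.05);k,l,st,ce=cv2.connectedComponentsWithStats(red.astype(np.uint8))
for i in range(1,k):
    if st[i,4]>3: print(ce[i],P[l==i].mean(0))
im,d=capture("scene");cv2.imwrite("pics/f.png",np.vstack([a,cv2.resize(im[170:380,130:530,::-1],(760,300))[:]]))
K,T=info("scene")
for th in("jar","rotor0"):
    for o in outline_of("scene",th):
        if o["p"]>.4: print(th,o["extent"],cloud(d,K,T)[o["pixels"]&(d>0)].mean(0))
print(observe()["force"],observe()["clock"])
E
```

```text
clock: 29.65
eef_pos: [0.5606, -0.3353, 0.2173]
tool_rot: [0.598, -0.363, 0.645, -0.308]
force: [0.1, 1.0, 0.1]
grip_width: 0.703
[329.818 238.091] [ 0.578 -0.036  0.068]
[395.571 254.357] [ 0.541 -0.175  0.068]
[475.095 271.429] [ 0.502 -0.339  0.071]
[481.25 270.  ] [ 0.504 -0.347  0.088]
jar [195.1, 266.2, 23.1, 32.4] [ 0.704 -0.216  0.042]
rotor0 [441.5, 341.1, 15.9, 26.5] [0.612 0.291 0.059]
rotor0 [446.8, 297.3, 19.5, 21.3] [0.509 0.268 0.059]
[0.145 0.98  0.22 ] 29.85
```

View pics/f.png

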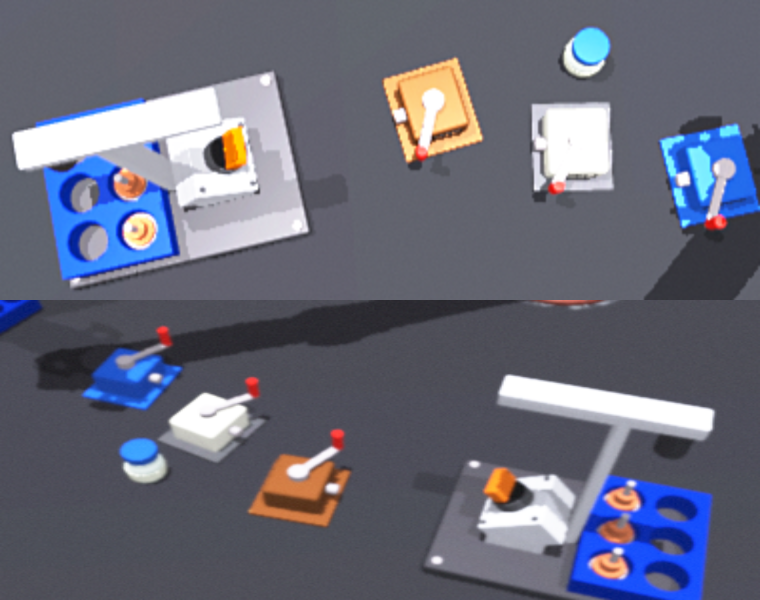

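Lever back at rest at (395,254), the same as at the start. Jar and rotors haven't moved. One last numeric check of the knob from the fixed cameras before handing in.

```bash
python3 - <<'E'
from kn import *
n=np.array([.121,-.552,.825]);o=np.array([.577,.172,.075])
for nm,box in(("scene",(372,278,406,312)),("top",(222,212,252,258))):
    K,T=info(nm);z=np.load(nm+"0.npz");im,d=capture(nm)
    for I,D in((z["im"],z["d"]),(im,d)):
        P=cloud(D,K,T);r,g,b=[I[...,i].astype(int) for i in range(3)];m=np.zeros(D.shape,bool);m[box[1]:box[3],box[0]:box[2]]=1
        p=P[m&(D>0)&(r>180)&(b<90)&(g<190)&(P[...,2]>.08)];h=(p-o)@n;print(nm,len(p),p.mean(0),np.percentile(h,[50,90])*1e3)
E
```

```text
scene 248 [0.588 0.15  0.12 ] [52.752 57.678]
scene 239 [0.586 0.157 0.11 ] [40.412 45.246]
top 102 [0.58  0.151 0.118] [48.059 56.709]
top 118 [0.58  0.157 0.109] [37.182 44.909]
```

The scene camera gives a 12.4 mm drop and the top camera about 11.8 mm at its 90th percentile, so the knob is still home. Handing in.

```bash
python3 -c "
from station import *
print(observe()['clock'],close_job())"
```

```text
the job is handed in; nothing more can be done
29.95 None
```

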